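Swap the wrong bottle in the sampling set

ROBOT

A 6-joint arm with a two-finger parallel gripper is mounted at the origin on the work surface. World frame = base frame: x ahead of the robot, y to its left, z up, the work surface at z = 0. Lengths are in mm, angles in rad, forces in N, time in s.
With the tool pointing down it reaches from about 275 to 825 mm from the base axis. Payload 5.2 kg.
Tool frame: the origin (TCP) lies midway between the tips of the shut fingers; the grasp point (between the pads) lies 19 mm behind it; z points along the fingers, y is the line along which they close (so a half turn about z gives the same grasp; the last joint's range is limited). The gripper opens to 93 mm and grips with 3 to 60 N. Pads are 15 mm wide; open, the fingers measure 128 mm over their backs; the gripper's body (75 mm by 188 mm) begins 65 mm behind the grasp point.
Start: joints at [-1.371, 0.259, 1.535, -0, 1.348, -0.203], TCP at [215.618, -505.978, 218.653] pointing down, gripper open.
Joint ranges: [-3.14, 3.14], [-0.91, 2.08], [0.19, 2.58], [-1.22, 4.36], [0.22, 2.71], [-3.12, 3.12]. Speed limits (rad/s): [2.57, 2.57, 3.14, 3.14, 3.14, 3.14].

INTERFACE

Orientations are given as a unit quaternion [w, x, y, z].
In Python, from workcell import sensors, imaging, job gives the robot as it stands. The module is installed in compiled form; this text tells all that it offers.
- The arm moves only by the tool send_rows, never from a script. Its argument "moves" is a list of rows, each a list of 3 entries, a list of its own where there are three numbers: the turn, a rotation vector about the tool's x, y, z in degrees, then the shift along the tool's x, y, z in mm, then the closure in counts, from 0 (fully open) to 255 (shut). In form: [[[ax, ay, az], [tx, ty, tz], grip], ...]. A call has 1 to 5 rows; each row shifts and turns the commanded pose from where the row before left it, along the tool's axes as they then stand; what a row does not reach is not made up. A row lasts 1/12 s, in which the tool goes at most 41.7 mm and 7.16 degrees, less where a joint would pass 70% of its speed; a pose out of reach is approached as far as the arm can. A call is refused whole if a number of a shift passes 41.7 or a number of a turn 7.16, either way. A call with a gripper value outside its range is refused whole. The fingers move at their own pace and stop on an object; the grip force is fixed at half the most. Time passes only in rows, so rows that do not move let the fingers close. It gives the time, the measured TCP pose, the force, the opening and the grip force at its end, in the units of the state.
- sensors.get_state(): the state, without advancing time (a new reading comes with each control period).
- imaging.read_camera(name): name is "scene" or "top"; returns (picture, depth): 400x640x3 uint8, red, green, blue; 400x640 float32, mm along the optical axis (not along the pixel's ray), 0 where there is no reading.
- imaging.calibration(name): a dict with "fov_y" (degrees; the focal length in pixels is half the picture's height over the tangent of half this angle, whatever the lens; pixels are square), "cx", "cy" (the principal point, pixels), "pose" (4x4, takes a point from camera to world coordinates). Camera axes: x right, y down, z forward; pixel columns grow to the right and rows downward; lengths in mm; the calibration is good to about 2 mm. A picture is of the moment at which its call begins. calibration takes no time and is no camera call.
- job.finish_job(): hands the job in; it is judged then, once.
The state is a dict: "clock": time; "q": joint angles; "dq": joint speeds; "joint_torque": joint torques, N m; "tcp_pos": TCP position; "orientation": TCP orientation; "contact_force": force on the tool from outside, world axes, zero at the start; "wrist_torque": the same for the moment, N m; "gripper_width": finger opening in mm; "gripper_force": force on a finger pad.
Only numpy, scipy, OpenCV 4.12 (cv2) and the standard library are available. Lean on these libraries where they do the work, as an engineer would, in place of code of your own. Each camera call takes 0.05 s, during which the arm holds its last target. There are 200 camera calls.

TASK

The sampling set in the white four-place tray should be four amber bottles with blue caps, but one of them has an orange cap. Move that wrong bottle into the empty red returns tray, and put the amber, blue-capped bottle from the grey stock tray in the freed place. Leave both standing upright on their tray's floor, do not tip them over on the way, and leave the other bottles where they are.

Things in the scene. Friction and masses are not known exactly. Their poses are not given: they have to be found in the camera images.
- kit_tray: White tray, fixed, 72 x 276 x 28 mm, walls and floor 4 mm. Origin: centre of underside. Four places, 64 mm square inside, in a row along its own y at -102, -34, 34, 102 mm, x = 0; turned up to 15 degrees. Bottles stand up to 9 mm off centre; room for fingers on its x sides. Three hold correct bottles (amber, blue cap) that stay; the fourth holds the wrong one.
- wrong_bottle: Wrong bottle: amber glass, orange cap, in any place of the white tray, on its floor 4 mm above the bench. A round glass bottle, body 42 mm wide up to 56 mm, 32 mm cap from 67 to 84 mm (top), 60 to 120 g. Origin: centre of underside, z up; yaw means nothing. 
- spare_bottle: Correct bottle, amber, blue cap: round glass bottle, body 42 mm wide up to 56 mm, 32 mm cap from 67 to 84 mm (top), 60 to 120 g. Origin: centre of underside, z up; yaw means nothing. In any of 3 places of the fixed grey stock tray (floor 4 mm, walls 28 mm high); its row runs along world x within 10 degrees, 68 mm apart, so fingers fit on the y sides. Two clear-glass bottles (blue/orange cap) stay.
- returns_tray: Red square tray, fixed and empty, left or right of the white tray, the stock tray being on its other side: 120 mm outside, 112 mm inside, 28 mm high, walls and floor 4 mm thick. Origin: centre of its underside, z up.
Things that resemble listed ones, but are neither listed nor needed, are in the scene too. Leave any yellow look-alike of the spare_bottle alone.

How it is judged:
By the outcome, as a careful person would: the job done as asked, in the order asked, and still so for the second after the job is handed in, with the robot touching nothing.
It also fails if it takes over 61 s, if anything falls off the work surface, if the arm or the gripper's body presses on something with over 40 N, if the wrist force passes 120 N, or if a joint passes its speed limit or range.

## Working session

There is one attempt and no reset: what is moved stays moved. The work goes in short steps, Python scripts to look and compute and a tool call to move; the robot and the scene stay as the last step left them, time stands still between calls to the robot, and variables do not carry over. Pictures are saved under pics/ and viewed, at most 10 in all, crops included, and the job is handed in when it is done.

Besides the shell and the picture viewer there is one more tool, called after "Emit:" by a JSON object that holds its "name" and its "arguments". send_rows: Moves the arm, as the interface text tells. Its arguments: {"type":"object","properties":{"moves":{"type":"array","items":{"type":"array"}}},"required":["moves"]}

```bash
mkdir -p pics; python3 - <<'E'
from workcell import sensors, imaging
import cv2, numpy as np
for n in("top","scene"):
    p,d=imaging.read_camera(n); np.savez(n+".npz",p=p,d=d)
    cv2.imwrite(f"pics/{n}1.png",p[:,:,::-1]); c=imaging.calibration(n); print(n,c)
s=sensors.get_state(); print(s)
E
```

```text
top {'fov_y': 57.905643343620156, 'cx': 315.30152935801146, 'cy': 203.19295905019018, 'pose': array([[ 2.30337286e-02, -9.97329483e-01,  6.93061988e-02,
         4.01969502e+02],
       [-9.99708465e-01, -2.24755995e-02,  8.82223370e-03,
         2.37425939e+01],
       [-7.24097541e-03, -6.94892026e-02, -9.97556424e-01,
         1.02038636e+03],
       [ 0.00000000e+00,  0.00000000e+00,  0.00000000e+00,
         1.00000000e+00]])}
scene {'fov_y': 48.69198433038576, 'cx': 321.5266967765206, 'cy': 198.64958569158878, 'pose': array([[ 6.50788036e-01,  5.12860670e-01, -5.59865042e-01,
         1.13731080e+03],
       [ 7.59233720e-01, -4.33503990e-01,  4.85426049e-01,
        -5.25817626e+02],
       [ 6.25219948e-03, -7.40977883e-01, -6.71500325e-01,
         8.33820958e+02],
       [ 0.00000000e+00,  0.00000000e+00,  0.00000000e+00,
         1.00000000e+00]])}
{'clock': 0.1, 'q': array([-1.37079883e+00,  2.59287449e-01,  1.53596747e+00,  1.47862859e-05,
        1.34799066e+00, -2.02809243e-01]), 'dq': array([ 0.00097076, -0.00216328, -0.0011197 ,  0.00036939, -0.00118931,
        0.00275179]), 'joint_torque': array([ 2.08236968e-03, -4.38204789e+01, -2.84642351e+01,  7.20913941e-02,
        3.62122525e-02, -4.72046065e-05]), 'tcp_pos': array([ 215.52437458, -505.48463461,  217.89398789]), 'orientation': array([-8.26451265e-04,  9.79786800e-01,  2.00042855e-01,  8.37093590e-06]), 'contact_force': array([-0.15267786,  0.89029918, -0.65155582]), 'wrist_torque': array([ 0.05041816, -0.03462377, -0.01321391]), 'gripper_force': 0.0, 'gripper_width': 93.13335951850868}
```

View pics/top1.png

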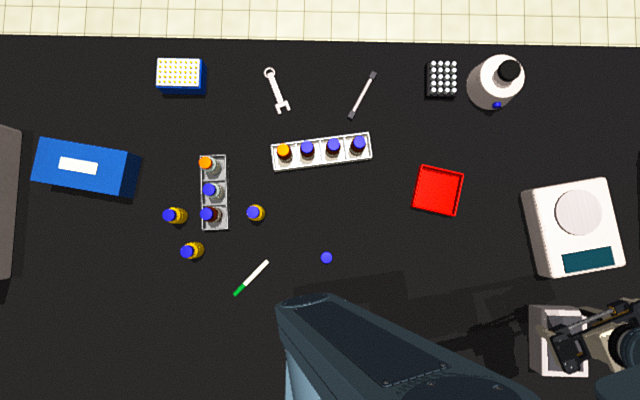

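View pics/scene1.png

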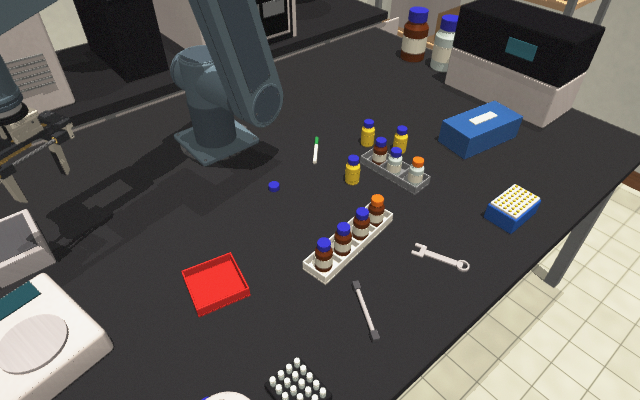

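Top view: the kit tray is centred at about (320,150), with the wrong bottle's orange cap at (284,151). The returns tray is at (438,190) and the stock tray at (213,192).

Could be mistaken for the spare:
- Amber with blue cap in the stock tray at (207,214): this is my choice.
- Clear with blue cap at (210,190).
- Clear with orange cap at (205,163).
- Yellow look-alikes at (175,215), (192,251) and (256,212).
- Kit bottles at (307,149), (333,146) and (359,144).

Could be mistaken for the wrong bottle: the clear, orange-capped one at (205,163).

```bash
cat > h.py <<'E'
import numpy as np, cv2
from workcell import sensors, imaging
def cloud(n,d):
    c=imaging.calibration(n); f=200/np.tan(np.radians(c["fov_y"]/2)); P=c["pose"]
    v,u=np.indices(d.shape); X=np.stack([(u-c["cx"])/f*d,(v-c["cy"])/f*d,d],-1)
    return X@P[:3,:3].T+P[:3,3]
def caps(n,p,d,lo=75,hi=100):
    W=cloud(n,d); h=cv2.cvtColor(p,cv2.COLOR_RGB2HSV); out=[]
    for name,a,b in(("orange",8,20),("blue",112,130)):
        m=cv2.inRange(h,(a,150,60),(b,255,255)); k,l,st,ce=cv2.connectedComponentsWithStats(m)
        for i in range(1,k):
            if st[i,4]<25: continue
            q=W[(l==i)&(d>0)]; 
            if len(q)<10: continue
            zt=np.percentile(q[:,2],90); t=q[q[:,2]>zt-6]
            c,r=cv2.minEnclosingCircle(t[:,:2].astype(np.float32))
            out.append((name,ce[i].round(),np.round(c,1),round(r,1),t.mean(0).round(1)))
    return out
def rect(n,p,d,mask,z=28):
    W=cloud(n,d); q=W[(mask>0)&(abs(W[...,2]-z)<7)]
    return cv2.minAreaRect(q[:,:2].astype(np.float32)), q[:,2].mean()
E
python3 - <<'E'
from h import *
for n in("top","scene"):
    z=np.load(n+".npz"); p,d=z["p"],z["d"]; print(n)
    for o in caps(n,p,d):print(*o)
    h=cv2.cvtColor(p,cv2.COLOR_RGB2HSV)
    red=cv2.inRange(h,(0,200,80),(5,255,255)); print("red",rect(n,p,d,red))
    w=cv2.inRange(h,(0,0,185),(180,60,255)); roi=np.zeros_like(w)
    if n=="top": roi[128:175,265:378]=1
    else: roi[200:285,300:398]=1
    print("kit",rect(n,p,d,w*roi))
    if n=="top":
        g=np.zeros_like(w); g[150:234,198:232]=1; print("stock",rect(n,p,d,g,28))
a=cv2.resize(np.load("scene.npz")["p"][95:285,290:440],None,fx=3,fy=3)
cv2.imwrite("pics/crop.png",a[:,:,::-1])
E
```

```text
top
orange [283. 153.] [604.8 120.8] 15.5 [599.1 122.6  87.3]
orange [204. 163.] [567.8 323.2] 16.1 [566.8 325.2  88.1]
blue [497. 105.] [ 751.9 -459.2] 9.1 [ 752.2 -458.7   49.5]
blue [359. 143.] [630.4 -79.8] 15.9 [628.4 -80.2  88. ]
blue [333. 147.] [622.  -11.7] 15.4 [615.3 -12.5  87.4]
blue [306. 149.] [613.5  58.5] 15.4 [610.3  58.9  88. ]
blue [208. 189.] [497.1 310. ] 15.9 [496.7 309.9  88.1]
blue [206. 213.] [433.3 314.5] 15.6 [433.4 314.4  88.1]
blue [252. 212.] [440.6 194.7] 15.6 [440.6 194.4  84.3]
blue [168. 215.] [427.2 413. ] 16.7 [428.1 412.7  84. ]
blue [186. 251.] [335.3 362.3] 16.1 [335.2 362.   83.9]
blue [326. 257.] [322.7  -1. ] 15.9 [322.1  -0.7  16.6]
red (((515.18115234375, -304.5740966796875), (121.09894561767578, 120.60296630859375), 78.14595794677734), np.float64(26.92360827922225))
kit (((617.4580688476562, 19.782928466796875), (72.46885681152344, 275.5423278808594), 8.707623481750488), np.float64(27.121010475411886))
stock (((495.9002685546875, 314.55316162109375), (208.10882568359375, 73.24763488769531), 4.306734085083008), np.float64(26.814286098205667
[... 841 characters left out ...]
1.2] 17.3 [428.4 411.5  85.5]
blue [381. 141.] [434.5 313.1] 16.2 [434.2 313.2  89.3]
blue [396. 152.] [497.2 311.4] 16.8 [497.1 308.9  90.1]
blue [353. 159.] [440.8 192.1] 16.1 [442.  193.2  85.6]
blue [274. 186.] [322.3   0.7] 17.4 [324.3  -2.2  18.4]
blue [362. 213.] [615.7  58.7] 17.0 [615.5  56.7  89.4]
blue [343. 228.] [622.5 -11.4] 16.8 [623.6 -12.8  89.5]
blue [323. 244.] [631.5 -78.7] 17.2 [631.4 -80.7  89.4]
red (((515.8679809570312, -304.9407958984375), (118.95578002929688, 122.6175537109375), 78.01676177978516), np.float64(27.204829507227632))
kit (((617.1497802734375, 21.254806518554688), (72.67125701904297, 278.7088623046875), 8.675851821899414), np.float64(28.337202022503696))
```

View pics/crop.png

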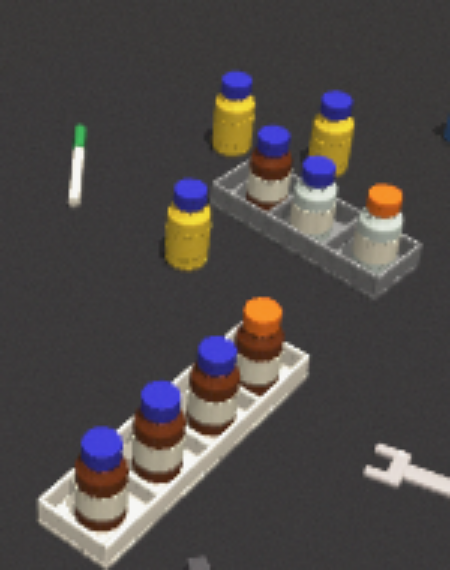

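The crop confirms both choices: the amber, orange-capped bottle is at the far end of the white tray. The spare, amber with a blue cap, is in the stock-tray place nearest the robot, and the yellow bottles stand outside the trays. Heights agree with the spec (cap tops at 88 mm, tray rims at 27–28 mm). Moving towards the wrong bottle at (605,121).

Emit:
{"name": "send_rows", "arguments": {"moves": [[[0,0,0],[30,-21,0],0],[[0,0,0],[30,-21,0],0],[[0,0,0],[30,-21,0],0],[[0,0,0],[30,-21,0],0],[[0,0,0],[30,-21,0],0]]}}

```text
clock: 0.52
tcp_pos: [312.8, -348.9, 218.2]
orientation: [-0.0, 0.98, 0.2, -0.0]
contact_force: [0.4, -0.6, 0.3]
gripper_width: 92.8
gripper_force: 0.0
```

Emit:
{"name": "send_rows", "arguments": {"moves": [[[0,0,0],[30,-21,0],0],[[0,0,0],[30,-21,0],0],[[0,0,0],[30,-21,0],0],[[0,0,0],[30,-21,0],0],[[0,0,0],[30,-21,0],0]]}}

```text
clock: 0.93
tcp_pos: [409.7, -193.3, 218.5]
orientation: [-0.0, 0.98, 0.2, -0.0]
contact_force: [1.1, -0.7, -0.1]
gripper_width: 93.4
gripper_force: 0.0
```

Emit:
{"name": "send_rows", "arguments": {"moves": [[[0,0,0],[30,-21,0],0],[[0,0,0],[30,-21,0],0],[[0,0,0],[30,-21,0],0],[[0,0,0],[30,-21,0],0],[[0,0,0],[30,-21,0],0]]}}

```text
clock: 1.35
tcp_pos: [506.5, -37.9, 218.4]
orientation: [-0.0, 0.98, 0.2, -0.0]
contact_force: [0.4, -0.1, -0.1]
gripper_width: 93.2
gripper_force: 0.0
```

Emit:
{"name": "send_rows", "arguments": {"moves": [[[0,0,0],[30,-21,0],0],[[0,0,0],[30,-21,0],0],[[0,0,0],[30,-21,0],0],[[0,0,0],[30,-21,0],0],[[0,0,0],[30,-21,0],0]]}}

```text
clock: 1.77
tcp_pos: [603.3, 117.5, 218.1]
orientation: [-0.0, 0.98, 0.2, -0.0]
contact_force: [0.5, -1.1, 0.8]
gripper_width: 92.9
gripper_force: 0.0
```

Emit:
{"name": "send_rows", "arguments": {"moves": [[[0,0,-7],[0,0,10],0],[[0,0,-7],[0,0,10],0],[[0,0,-7],[0,0,10],0],[[0,0,-7],[0,0,10],0],[[0,0,-7],[0,0,10],0]]}}

```text
clock: 2.18
tcp_pos: [602.6, 115.9, 167.5]
orientation: [-0.0, 0.873, 0.488, -0.001]
contact_force: [0.0, 0.4, 0.3]
gripper_width: 92.8
gripper_force: 0.0
```

Emit:
{"name": "send_rows", "arguments": {"moves": [[[0,0,-7],[0,0,10],0],[[0,0,-7],[0,0,10],0],[[0,0,-7],[0,0,10],0],[[0,0,-7],[0,0,10],0],[[0,0,-7],[0,0,0],0]]}}

```text
clock: 2.6
tcp_pos: [601.2, 115.5, 125.8]
orientation: [-0.002, 0.686, 0.728, -0.002]
contact_force: [-0.2, 0.5, 0.0]
gripper_width: 92.9
gripper_force: 0.0
```

Emit:
{"name": "send_rows", "arguments": {"moves": [[[0,0,-5.6],[0,0,0],0],[[0,0,0],[0,0,0],0]]}}

```text
clock: 2.77
tcp_pos: [602.4, 115.6, 127.8]
orientation: [-0.001, 0.65, 0.76, -0.001]
contact_force: [0.4, -0.0, -0.5]
gripper_width: 93.0
gripper_force: 0.0
```

```bash
cat >> h.py <<'E'
from scipy.spatial.transform import Rotation as R
def delta(x,y,ang):
    s=sensors.get_state(); w,a,b,c=s["orientation"]; M=R.from_quat([a,b,c,w]).as_matrix()
    p=s["tcp_pos"]; yaw=np.degrees(np.arctan2(M[1,1],M[0,1])); t=M.T@np.array([x-p[0],y-p[1],0])
    dz=-((ang-yaw+90)%180-90)
    print("t",s["clock"],"tcp",p.round(1),"close angle",yaw.round(2),"tilt",M[2].round(4),"turn z",round(dz,2),"shift(now axes)",t.round(1),"q",s["q"].round(2),"w",s["gripper_width"])
E
python3 -c "
from h import *
delta(605,121.3,8.7)
for n in('scene',):
  p,d=imaging.read_camera(n)
  cv2.imwrite('pics/s2.png',p[:,:,::-1])
  for o in caps(n,p,d): print(*o)
"
```

```text
t 2.7667 tcp [602.4 115.6 127.8] close angle 8.88 tilt [ 2.0e-04 -1.7e-03 -1.0e+00] turn z 0.18 shift(now axes) [ 5.2  3.4 -0. ] q [ 0.01  0.44  1.5  -0.    1.2  -0.15] w 93.01176233866508
orange [418.  59.] [ 43.5 959.4] 27.3 [ 48.3 959.7  21.4]
orange [377. 204.] [605.3 120.3] 16.5 [606.5 119.5  88.9]
orange [361. 223.] [616.9  56.3] 18.7 [623.3  49.7  65.9]
orange [343. 239.] [624.9 -13.1] 19.3 [631.7 -19.9  65.9]
orange [359. 237.] [622.1  48.8] 16.6 [625.   44.4  14.4]
orange [323. 255.] [633.1 -83. ] 19.3 [639.1 -87.3  66.2]
orange [343. 253.] [631.5 -17.9] 16.0 [635.7 -23.2  14.3]
orange [324. 270.] [642.2 -86.9] 14.3 [644.4 -89.9  13.8]
blue [449.  22.] [185.5 954.9] 95.2 [144.4 988.  205.1]
blue [403. 130.] [429.9 413.7] 16.7 [432.9 414.3  85.3]
blue [351. 160.] [439.  192.7] 15.4 [439.5 188.9  85.6]
blue [274. 186.] [323.   -1.2] 16.9 [323.9  -1.9  18.7]
blue [362. 213.] [615.4  59.4] 17.0 [615.3  57.1  89.7]
blue [343. 228.] [624.6 -10.3] 17.7 [623.9 -12.9  89.2]
blue [323. 244.] [630.  -80.4] 16.4 [631.6 -80.6  89.1]
```

View pics/s2.png

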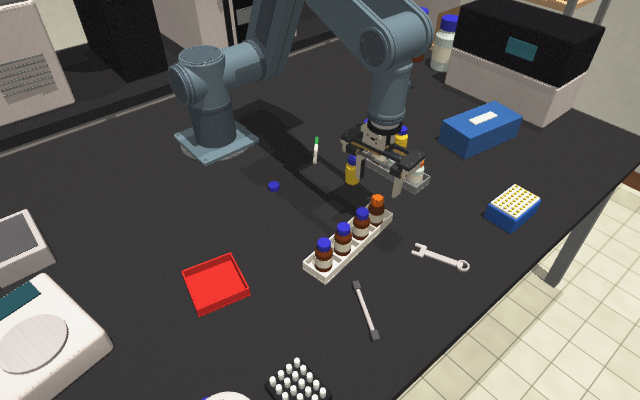

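The picture shows the open hand above the orange-capped bottle at (377,204), with its fingertips straddling it at about (347,178) and (397,193). I'll correct the offset, descend and grip.

Emit:
{"name": "send_rows", "arguments": {"moves": [[[0,0,0],[5.3,3.2,0],0],[[0,0,0],[0,0,22],0],[[0,0,0],[0,0,24],0],[[0,0,0],[0,0,24],0],[[0,0,0],[0,0,23],0]]}}

```text
clock: 3.23
tcp_pos: [605.6, 121.8, 34.9]
orientation: [0.0, 0.653, 0.758, 0.0]
contact_force: [0.0, 0.4, -0.7]
gripper_width: 93.2
gripper_force: 0.0
```

Emit:
{"name": "send_rows", "arguments": {"moves": [[[0,0,0],[0,0,0],0],[[0,0,0],[0,0,0],0]]}}

```text
clock: 3.4
tcp_pos: [604.4, 121.6, 34.7]
orientation: [-0.001, 0.652, 0.758, -0.001]
contact_force: [-0.1, -0.2, 0.8]
gripper_width: 93.1
gripper_force: 0.0
```

Emit:
{"name": "send_rows", "arguments": {"moves": [[[0,0,0],[0,0,0],255],[[0,0,0],[0,0,0],255],[[0,0,0],[0,0,0],255],[[0,0,0],[0,0,0],255],[[0,0,0],[0,0,0],255]]}}

```text
clock: 3.82
tcp_pos: [605.9, 121.4, 36.7]
orientation: [0.001, 0.652, 0.759, 0.001]
contact_force: [-0.9, 0.4, -0.2]
gripper_width: 64.0
gripper_force: 0.0
```

Emit:
{"name": "send_rows", "arguments": {"moves": [[[0,0,0],[0,0,0],255],[[0,0,0],[0,0,0],255],[[0,0,0],[0,0,0],255],[[0,0,0],[0,0,0],255],[[0,0,0],[0,0,0],255]]}}

```text
clock: 4.23
tcp_pos: [605.2, 121.3, 35.7]
orientation: [-0.0, 0.652, 0.759, -0.0]
contact_force: [-1.1, -0.8, 1.1]
gripper_width: 41.4
gripper_force: 30.0
```

Gripped at 41.4 mm and 30 N, as a 42 mm body should be. Lifting, then across to the red tray.

Emit:
{"name": "send_rows", "arguments": {"moves": [[[0,0,0],[0,0,-6],255],[[0,0,0],[0,0,-14],255],[[0,0,0],[0,0,-22],255],[[0,0,0],[0,0,-24],255],[[0,0,0],[0,0,-24],255]]}}

```text
clock: 4.65
tcp_pos: [604.9, 121.3, 126.5]
orientation: [-0.0, 0.652, 0.759, -0.0]
contact_force: [0.8, -0.4, -0.7]
gripper_width: 41.5
gripper_force: 30.0
```

Emit:
{"name": "send_rows", "arguments": {"moves": [[[0,0,0],[0,0,-22],255],[[0,0,0],[0,0,-14],255],[[0,0,0],[0,0,-4],255],[[0,0,0],[-8,-3,0],255],[[0,0,0],[-16,-6,0],255]]}}

```text
clock: 5.07
tcp_pos: [599.6, 97.1, 164.9]
orientation: [-0.0, 0.651, 0.759, -0.0]
contact_force: [0.8, 0.5, -1.3]
gripper_width: 41.6
gripper_force: 30.0
```

Emit:
{"name": "send_rows", "arguments": {"moves": [[[0,0,0],[-25,-10,0],255],[[0,0,0],[-25,-10,0],255],[[0,0,0],[-25,-10,0],255],[[0,0,0],[-25,-10,0],255],[[0,0,0],[-25,-10,0],255]]}}

```text
clock: 5.48
tcp_pos: [567.8, -36.3, 163.8]
orientation: [-0.001, 0.652, 0.759, -0.001]
contact_force: [0.1, -1.0, -1.4]
gripper_width: 41.6
gripper_force: 30.0
```

Emit:
{"name": "send_rows", "arguments": {"moves": [[[0,0,0],[-25,-10,0],255],[[0,0,0],[-25,-10,0],255],[[0,0,0],[-25,-10,0],255],[[0,0,0],[-25,-9,0],255],[[0,0,0],[-25,-9,0],255]]}}

```text
clock: 5.9
tcp_pos: [539.1, -166.9, 163.9]
orientation: [-0.002, 0.652, 0.758, -0.0]
contact_force: [0.4, 0.8, -0.6]
gripper_width: 41.2
gripper_force: 30.0
```

Emit:
{"name": "send_rows", "arguments": {"moves": [[[0,0,0],[-25,-9,0],255],[[0,0,0],[-25,-9,0],255],[[0,0,0],[-25,-9,0],255],[[0,0,0],[-25,-9,0],255],[[0,0,0],[-16,-6,0],255]]}}

```text
clock: 6.32
tcp_pos: [515.0, -289.1, 163.8]
orientation: [-0.001, 0.652, 0.758, -0.0]
contact_force: [0.7, -0.9, -1.6]
gripper_width: 41.8
gripper_force: 30.0
```

Emit:
{"name": "send_rows", "arguments": {"moves": [[[0,0,0],[-12,-5,0],255],[[0,0,0],[-5,-2,0],255],[[0,0,0],[0,0,0],255],[[0,0,0],[0,0,0],255]]}}

```text
clock: 6.65
tcp_pos: [512.2, -303.8, 165.0]
orientation: [-0.001, 0.652, 0.759, 0.0]
contact_force: [0.7, 1.0, -1.2]
gripper_width: 41.6
gripper_force: 30.0
```

```bash
python3 -c "
from h import *
delta(515.5,-304.8,8.7)
p,d=imaging.read_camera('scene')
for o in caps('scene',p,d): print(*o)
cv2.imwrite('pics/s3.png',p[:,:,::-1])
"
```

```text
t 6.65 tcp [ 512.2 -303.8  165. ] close angle 8.67 tilt [ 1.5e-03 -6.0e-04 -1.0e+00] turn z -0.03 shift(now axes) [-1.5  3.1 -0. ] q [-0.72  0.38  1.5   0.    1.26 -0.87] w 41.624653085343695
orange [417.  30.] [ 11.2 954.2] 40.7 [ 23.  948.1 152.6]
orange [413.  57.] [ 22.9 958.4] 43.3 [ 30.9 939.6  31.3]
orange [380. 150.] [436.3 309.8] 18.7 [441.4 305.1  66. ]
orange [418. 161.] [567.3 323.1] 17.1 [568.  322.   89.7]
orange [361. 223.] [617.2  56. ] 18.8 [623.7  50.3  65.7]
orange [198. 233.] [ 537.7 -324.4] 30.8 [ 523.9 -314.3  209.3]
orange [343. 239.] [627.4 -15.2] 19.4 [631.6 -19.8  66. ]
orange [359. 238.] [623.5  49.3] 15.2 [625.1  44.7  13.9]
orange [205. 252.] [ 524.9 -311.9] 14.2 [ 528.3 -314.4  143.3]
orange [323. 255.] [632.  -80.6] 19.8 [639.2 -87.4  65.4]
orange [342. 253.] [632.5 -18.9] 16.2 [636.4 -22.5  14.1]
orange [324. 269.] [637.5 -84.5] 18.0 [643.9 -88.8  13.4]
blue [418.  14.] [  7.1 962. ] 45.7 [  7.  962.3 204.1]
blue [449.  22.] [178.  955.3] 100.2 [143.3 989.  204.8]
blue [368. 123.] [335.  362.4] 16.2 [336.  360.1  85.4]
blue [402. 130.] [428.2 413. ] 17.7 [428.1 412.1  85.8]
blue [381. 141.] [433.  315.1] 18.6 [433.9 313.   89.3]
blue [396. 152.] [496.4 309.6] 16.2 [497.  308.2  89.9]
blue [353. 160.] [440.2 194.4] 16.3 [441.9 193.4  85.9]
blue [274. 186.] [323.2  -1.6] 16.6 [324.3  -1.9  18.7]
blue [362. 213.] [614.8  57.8] 15.9 [615.7  56.8  89.4]
blue [343. 228.] [622.6 -11.8] 16.5 [623.8 -12.9  89.4]
blue [323. 244.] [630.8 -79.5] 16.8 [631.6 -80.5  89.4]
```

View pics/s3.png

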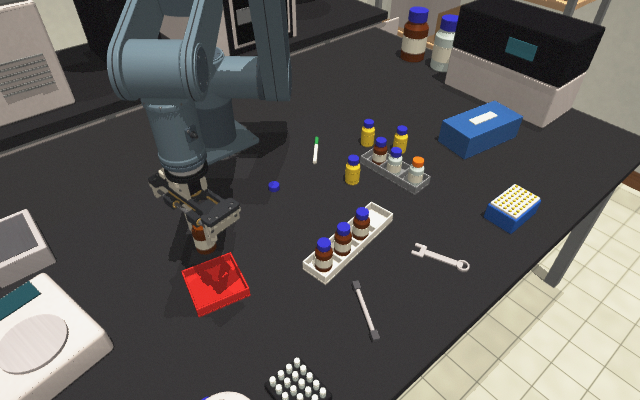

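The bottle hangs upright in the gripper at about (204,240), over the red tray at (215,284), and the kit place is empty at (378,222). Lowering by about 129 mm.

Emit:
{"name": "send_rows", "arguments": {"moves": [[[0,0,0],[-1.5,3,5],255],[[0,0,0],[0,0,16],255],[[0,0,0],[0,0,24],255],[[0,0,0],[0,0,24],255],[[0,0,0],[0,0,24],255]]}}

```text
clock: 7.12
tcp_pos: [516.4, -304.5, 71.8]
orientation: [0.001, 0.651, 0.759, 0.0]
contact_force: [0.3, -0.8, -1.9]
gripper_width: 41.6
gripper_force: 30.0
```

Emit:
{"name": "send_rows", "arguments": {"moves": [[[0,0,0],[0,0,16],255],[[0,0,0],[0,0,10],255],[[0,0,0],[0,0,5],255],[[0,0,0],[0,0,3],255],[[0,0,0],[0,0,0],255]]}}

```text
clock: 7.53
tcp_pos: [516.1, -305.4, 38.8]
orientation: [0.0, 0.651, 0.759, 0.0]
contact_force: [0.8, -0.1, -0.7]
gripper_width: 41.3
gripper_force: 30.0
```

Emit:
{"name": "send_rows", "arguments": {"moves": [[[0,0,0],[0,0,1.5],255],[[0,0,0],[0,0,1],255],[[0,0,0],[0,0,0],255],[[0,0,0],[0,0,0],255]]}}

```text
clock: 7.87
tcp_pos: [516.0, -305.9, 36.8]
orientation: [0.001, 0.652, 0.759, -0.0]
contact_force: [0.2, 0.2, -0.5]
gripper_width: 41.6
gripper_force: 30.0
```

Emit:
{"name": "send_rows", "arguments": {"moves": [[[0,0,0],[0,0,1],255],[[0,0,0],[0,0,0],255],[[0,0,0],[0,0,0],255]]}}

```text
clock: 8.12
tcp_pos: [516.1, -306.0, 35.7]
orientation: [0.001, 0.652, 0.759, -0.0]
contact_force: [0.9, -0.1, 2.0]
gripper_width: 41.8
gripper_force: 30.0
```

Contact shows: the upward force went from about −1 to +2 N. Releasing and retreating.

Emit:
{"name": "send_rows", "arguments": {"moves": [[[0,0,0],[0,0,0],120],[[0,0,0],[0,0,0],100],[[0,0,0],[0,0,0],60],[[0,0,0],[0,0,0],20],[[0,0,0],[0,0,0],0]]}}

```text
clock: 8.53
tcp_pos: [515.6, -305.5, 35.0]
orientation: [-0.0, 0.652, 0.759, 0.0]
contact_force: [-0.7, 0.3, -0.4]
gripper_width: 70.5
gripper_force: 0.0
```

Emit:
{"name": "send_rows", "arguments": {"moves": [[[0,0,0],[0,0,0],0],[[0,0,0],[0,0,0],0],[[0,0,0],[0,0,0],0],[[0,0,0],[0,0,0],0]]}}

```text
clock: 8.87
tcp_pos: [515.7, -305.6, 35.1]
orientation: [-0.0, 0.652, 0.759, 0.0]
contact_force: [0.1, -0.6, 0.2]
gripper_width: 92.1
gripper_force: 0.0
```

Emit:
{"name": "send_rows", "arguments": {"moves": [[[0,0,0],[0,0,-10],0],[[0,0,0],[0,0,-25],0],[[0,0,0],[0,0,-32],0],[[0,0,0],[0,0,-35],0],[[0,0,0],[0,0,-28],0]]}}

```text
clock: 9.28
tcp_pos: [516.1, -305.8, 168.4]
orientation: [0.001, 0.652, 0.759, 0.0]
contact_force: [0.1, -0.5, 0.7]
gripper_width: 93.0
gripper_force: 0.0
```

Emit:
{"name": "send_rows", "arguments": {"moves": [[[0,0,0],[25,0.7,0],0],[[0,0,0],[35,0.7,0],0],[[0,0,0],[35,0.7,0],0],[[0,0,0],[35,0.7,0],0],[[0,0,0],[35,0.7,0],0]]}}

```text
clock: 9.7
tcp_pos: [493.9, -140.6, 166.1]
orientation: [0.001, 0.652, 0.758, 0.0]
contact_force: [0.9, 0.5, -0.5]
gripper_width: 92.7
gripper_force: 0.0
```

Emit:
{"name": "send_rows", "arguments": {"moves": [[[0,0,0],[35,0.7,0],0],[[0,0,0],[35,0.7,0],0],[[0,0,0],[35,0.7,0],0],[[0,0,0],[35,0.7,0],0],[[0,0,0],[35,0.7,0],0]]}}

```text
clock: 10.12
tcp_pos: [470.9, 33.1, 166.2]
orientation: [0.001, 0.652, 0.758, 0.0]
contact_force: [0.7, 0.2, -0.6]
gripper_width: 93.0
gripper_force: 0.0
```

Emit:
{"name": "send_rows", "arguments": {"moves": [[[0,0,0],[35,0.7,0],0],[[0,0,0],[35,0.7,0],0],[[0,0,0],[35,0.7,0],0],[[0,0,0],[35,0.7,0],0],[[0,0,0],[35,0.7,0],0]]}}

```text
clock: 10.53
tcp_pos: [448.0, 206.8, 166.2]
orientation: [0.0, 0.652, 0.759, 0.001]
contact_force: [1.1, -0.7, -0.6]
gripper_width: 93.1
gripper_force: 0.0
```

Emit:
{"name": "send_rows", "arguments": {"moves": [[[0,0,0],[35,0.7,0],0],[[0,0,0],[35,0.7,0],0],[[0,0,0],[35,0.7,0],0],[[0,0,-7],[0,0,0],0],[[0,0,-7],[0,0,0],0]]}}

```text
clock: 10.95
tcp_pos: [433.9, 311.4, 165.9]
orientation: [0.0, 0.55, 0.835, 0.0]
contact_force: [0.7, -0.3, 0.1]
gripper_width: 92.6
gripper_force: 0.0
```

Emit:
{"name": "send_rows", "arguments": {"moves": [[[0,0,-7],[0,0,0],0],[[0,0,-7],[0,0,0],0],[[0,0,-7],[0,0,0],0],[[0,0,-7],[0,0,0],0],[[0,0,-7],[0,0,0],0]]}}

```text
clock: 11.37
tcp_pos: [434.6, 309.3, 166.0]
orientation: [0.0, 0.275, 0.961, 0.0]
contact_force: [0.4, 0.5, -0.5]
gripper_width: 92.7
gripper_force: 0.0
```

Emit:
{"name": "send_rows", "arguments": {"moves": [[[0,0,-7],[0,0,0],0],[[0,0,-7],[0,0,0],0],[[0,0,-7],[0,0,0],0],[[0,0,-7],[0,0,0],0],[[0,0,-7],[0,0,0],0]]}}

```text
clock: 11.78
tcp_pos: [434.7, 309.3, 166.0]
orientation: [0.0, -0.026, 1.0, 0.0]
contact_force: [-0.3, -0.3, -0.3]
gripper_width: 93.2
gripper_force: 0.0
```

```bash
python3 -c "
from h import *
delta(433.8,313.7,94.3)
p,d=imaging.read_camera('scene')
for o in caps('scene',p,d):
  if o[4][1]<500 and o[4][2]>80: print(*o)
cv2.imwrite('pics/s4.png',p[:,:,::-1])
"
```

```text
t 11.7833 tcp [434.7 309.3 166. ] close angle 93.03 tilt [-8.e-04  3.e-04 -1.e+00] turn z -1.27 shift(now axes) [0.6 4.5 0. ] q [ 0.41  0.27  1.65  0.    1.22 -1.21] w 93.19230584872732
orange [418. 161.] [567.4 321.5] 17.6 [568.  321.7  89.4]
orange [211. 270.] [ 516.4 -306.6] 17.0 [ 518.9 -306.5   89.2]
blue [367. 124.] [335.1 359.3] 16.0 [334.5 352.8  84.4]
blue [402. 130.] [428.2 411.9] 16.4 [428.5 411.7  85.8]
blue [381. 141.] [433.8 314.9] 16.6 [434.3 312.9  89.5]
blue [396. 152.] [496.4 310.3] 17.0 [497.7 308.1  89.2]
blue [353. 159.] [441.9 194.5] 16.4 [441.2 192.8  85.9]
blue [362. 213.] [615.4  58. ] 16.5 [615.6  56.7  89.3]
blue [343. 228.] [623.3 -10.8] 16.5 [623.8 -12.8  89.2]
blue [323. 244.] [629.7 -79.4] 17.2 [631.7 -80.4  89.2]
```

View pics/s4.png

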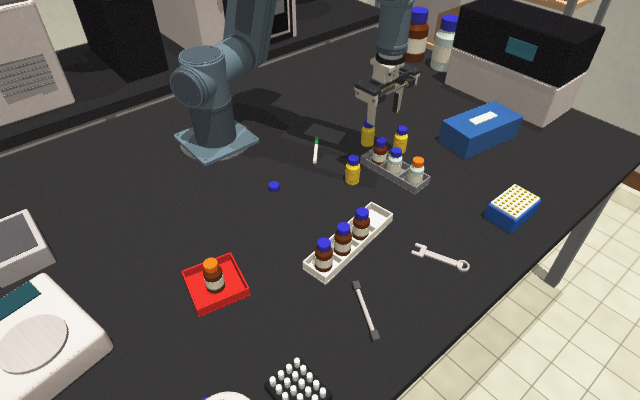

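The orange-capped bottle stands upright at (211,270) in the red tray, cap top at 89 mm, so it is on the tray floor. The hand is above the spare's blue cap at (381,141). I'll pre-close a little to clear the yellow bottle at (402,130), then descend.

Emit:
{"name": "send_rows", "arguments": {"moves": [[[0,0,-1.3],[0.6,4.5,0],45],[[0,0,0],[0,0,20],45],[[0,0,0],[0,0,24],45],[[0,0,0],[0,0,24],45],[[0,0,0],[0,0,0],45]]}}

```text
clock: 12.25
tcp_pos: [430.9, 312.7, 93.5]
orientation: [-0.003, -0.033, 0.999, -0.001]
contact_force: [-0.8, -1.8, 0.2]
gripper_width: 76.8
gripper_force: 0.0
```

```bash
python3 -c "
from h import *
delta(433.8,313.7,94.3)"
```

```text
t 12.25 tcp [430.9 312.7  93.5] close angle 93.81 tilt [ 0.007  -0.0024 -1.    ] turn z -0.49 shift(now axes) [-3.   0.8 -0. ] q [ 0.42  0.35  1.74  0.    1.06 -1.22] w 76.7536489103131
```

Emit:
{"name": "send_rows", "arguments": {"moves": [[[0,0,0],[0,0,0],45],[[0,0,0],[0,0,0],45]]}}

```text
clock: 12.42
tcp_pos: [434.5, 314.2, 98.4]
orientation: [0.001, -0.034, 0.999, 0.0]
contact_force: [0.2, 0.7, -0.1]
gripper_width: 76.7
gripper_force: 0.0
```

```bash
python3 -c "
from h import *
delta(433.8,313.7,94.3)"
```

```text
t 12.4167 tcp [434.5 314.2  98.4] close angle 93.91 tilt [-1.4e-03  6.0e-04 -1.0e+00] turn z -0.39 shift(now axes) [ 0.8 -0.4 -0. ] q [ 0.42  0.35  1.73  0.    1.06 -1.22] w 76.65472595759344
```

That was only a settling overshoot. Down 63 mm and grip.

Emit:
{"name": "send_rows", "arguments": {"moves": [[[0,0,0],[0,0,16],45],[[0,0,0],[0,0,20],45],[[0,0,0],[0,0,17],45],[[0,0,0],[0,0,10],45],[[0,0,0],[0,0,0],45]]}}

```text
clock: 12.83
tcp_pos: [433.4, 313.5, 33.6]
orientation: [-0.001, -0.034, 0.999, -0.0]
contact_force: [0.0, -0.1, 0.3]
gripper_width: 76.5
gripper_force: 0.0
```

Emit:
{"name": "send_rows", "arguments": {"moves": [[[0,0,0],[0,0,0],45],[[0,0,0],[0,0,0],255],[[0,0,0],[0,0,0],255],[[0,0,0],[0,0,0],255],[[0,0,0],[0,0,0],255]]}}

```text
clock: 13.25
tcp_pos: [434.3, 313.9, 34.9]
orientation: [0.001, -0.035, 0.999, 0.0]
contact_force: [-0.2, -1.1, -0.6]
gripper_width: 54.6
gripper_force: 0.0
```

Emit:
{"name": "send_rows", "arguments": {"moves": [[[0,0,0],[0,0,0],255],[[0,0,0],[0,0,0],255],[[0,0,0],[0,0,0],255],[[0,0,0],[0,0,0],255],[[0,0,0],[0,0,0],255]]}}

```text
clock: 13.67
tcp_pos: [434.0, 313.9, 34.5]
orientation: [0.0, -0.035, 0.999, 0.0]
contact_force: [-0.9, 0.3, 3.8]
gripper_width: 41.6
gripper_force: 30.0
```

Emit:
{"name": "send_rows", "arguments": {"moves": [[[0,0,0],[0,0,-6],255],[[0,0,0],[0,0,-14],255],[[0,0,0],[0,0,-22],255],[[0,0,0],[0,0,-24],255],[[0,0,0],[0,0,-24],255]]}}

```text
clock: 14.08
tcp_pos: [433.2, 313.2, 124.8]
orientation: [-0.001, -0.035, 0.999, -0.0]
contact_force: [0.9, 1.4, -1.5]
gripper_width: 41.8
gripper_force: 30.0
```

Emit:
{"name": "send_rows", "arguments": {"moves": [[[0,0,0],[0,0,-22],255],[[0,0,0],[0,0,-14],255],[[0,0,0],[0,0,-4],255],[[0,0,0],[-5,-7,0],255],[[0,0,0],[-11,-14,0],255]]}}

```text
clock: 14.5
tcp_pos: [450.0, 294.1, 163.4]
orientation: [-0.001, -0.036, 0.999, -0.0]
contact_force: [0.2, -0.8, -1.6]
gripper_width: 41.5
gripper_force: 30.0
```

Emit:
{"name": "send_rows", "arguments": {"moves": [[[0,0,0],[-15,-20,0],255],[[0,0,0],[-15,-20,0],255],[[0,0,0],[-15,-20,0],255],[[0,0,0],[-15,-20,0],255],[[0,0,0],[-15,-20,0],255]]}}

```text
clock: 14.92
tcp_pos: [532.9, 197.4, 162.2]
orientation: [-0.002, -0.035, 0.999, -0.0]
contact_force: [-0.3, -0.1, -1.0]
gripper_width: 41.7
gripper_force: 30.0
```

Emit:
{"name": "send_rows", "arguments": {"moves": [[[0,0,0],[-15,-20,0],255],[[0,0,0],[-15,-20,0],255],[[0,0,0],[-15,-20,0],255],[[0,0,0],[-12,-15,0],255],[[0,0,0],[-6,-8,0],255]]}}

```text
clock: 15.33
tcp_pos: [602.4, 118.0, 162.0]
orientation: [-0.001, -0.034, 0.999, -0.0]
contact_force: [-0.1, 0.1, -1.4]
gripper_width: 41.4
gripper_force: 30.0
```

Emit:
{"name": "send_rows", "arguments": {"moves": [[[0,0,3],[0,0,0],255],[[0,0,6],[0,0,0],255],[[0,0,7],[0,0,0],255],[[0,0,7],[0,0,0],255],[[0,0,7],[0,0,0],255]]}}

```text
clock: 15.75
tcp_pos: [600.6, 120.8, 162.6]
orientation: [-0.001, 0.228, 0.974, -0.0]
contact_force: [0.4, -0.1, -0.7]
gripper_width: 41.3
gripper_force: 30.0
```

Emit:
{"name": "send_rows", "arguments": {"moves": [[[0,0,7],[0,0,0],255],[[0,0,7],[0,0,0],255],[[0,0,7],[0,0,0],255],[[0,0,7],[0,0,0],255],[[0,0,7],[0,0,0],255]]}}

```text
clock: 16.17
tcp_pos: [600.5, 120.9, 162.7]
orientation: [-0.001, 0.51, 0.86, -0.001]
contact_force: [0.1, 0.2, -0.6]
gripper_width: 41.6
gripper_force: 30.0
```

Emit:
{"name": "send_rows", "arguments": {"moves": [[[0,0,7],[0,0,0],255],[[0,0,7],[0,0,0],255],[[0,0,6],[0,0,0],255],[[0,0,0],[0,0,0],255],[[0,0,0],[0,0,0],255]]}}

```text
clock: 16.58
tcp_pos: [600.8, 120.9, 163.1]
orientation: [-0.001, 0.648, 0.761, -0.001]
contact_force: [-0.5, -0.2, -1.3]
gripper_width: 41.5
gripper_force: 30.0
```

```bash
python3 -c "
from h import *
delta(602.5,121.3,8.7)
p,d=imaging.read_camera('scene')
cv2.imwrite('pics/s5.png',p[:,:,::-1])
"
```

```text
t 16.5833 tcp [600.8 120.9 163.1] close angle 9.18 tilt [ 3.0e-04 -2.1e-03 -1.0e+00] turn z 0.48 shift(now axes) [ 0.1  1.7 -0. ] q [ 0.02  0.41  1.46 -0.    1.28 -0.14] w 41.530250084323555
```

View pics/s5.png

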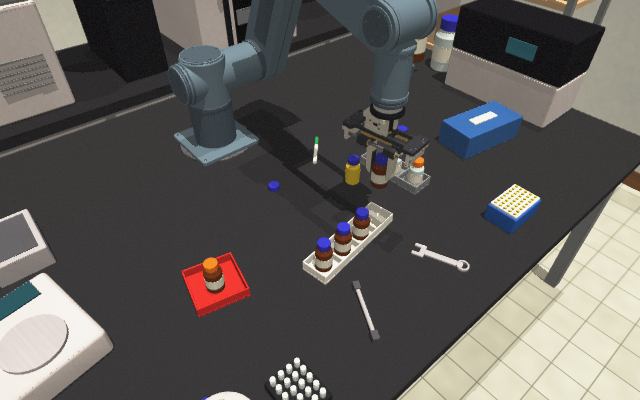

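The amber, blue-capped bottle hangs upright at (380,168) above the free place at (375,218). Lowering.

Emit:
{"name": "send_rows", "arguments": {"moves": [[[0,0,0.4],[0,1.7,6],255],[[0,0,0],[0,0,16],255],[[0,0,0],[0,0,24],255],[[0,0,0],[0,0,24],255],[[0,0,0],[0,0,24],255]]}}

```text
clock: 17.05
tcp_pos: [603.2, 121.2, 68.9]
orientation: [0.0, 0.652, 0.759, 0.0]
contact_force: [-0.2, 0.5, -0.7]
gripper_width: 41.7
gripper_force: 30.0
```

Emit:
{"name": "send_rows", "arguments": {"moves": [[[0,0,0],[0,0,16],255],[[0,0,0],[0,0,9],255],[[0,0,0],[0,0,5],255],[[0,0,0],[0,0,2],255],[[0,0,0],[0,0,0],255]]}}

```text
clock: 17.47
tcp_pos: [603.7, 121.1, 38.4]
orientation: [0.0, 0.652, 0.758, 0.0]
contact_force: [0.6, 0.6, 0.5]
gripper_width: 41.5
gripper_force: 30.0
```

Emit:
{"name": "send_rows", "arguments": {"moves": [[[0,0,0],[0,0,0],255],[[0,0,0],[0,0,0],255]]}}

```text
clock: 17.63
tcp_pos: [604.2, 121.2, 39.4]
orientation: [0.001, 0.652, 0.758, 0.001]
contact_force: [0.2, -0.1, -0.6]
gripper_width: 41.4
gripper_force: 30.0
```

Emit:
{"name": "send_rows", "arguments": {"moves": [[[0,0,0],[0,0,1.5],255],[[0,0,0],[0,0,1.5],255],[[0,0,0],[0,0,0.5],255],[[0,0,0],[0,0,0],255],[[0,0,0],[0,0,0],255]]}}

```text
clock: 18.05
tcp_pos: [603.2, 121.2, 34.7]
orientation: [-0.0, 0.652, 0.758, -0.0]
contact_force: [0.4, -0.4, -0.9]
gripper_width: 41.3
gripper_force: 30.0
```

Emit:
{"name": "send_rows", "arguments": {"moves": [[[0,0,0],[0,0,0.8],255],[[0,0,0],[0,0,0],255],[[0,0,0],[0,0,0],255]]}}

```text
clock: 18.3
tcp_pos: [603.3, 121.1, 34.4]
orientation: [0.0, 0.652, 0.758, 0.0]
contact_force: [-2.3, 0.3, 4.3]
gripper_width: 41.5
gripper_force: 30.0
```

Contact at +4.3 N. Releasing, lifting clear and moving aside.

Emit:
{"name": "send_rows", "arguments": {"moves": [[[0,0,0],[0,0,0],120],[[0,0,0],[0,0,0],100],[[0,0,0],[0,0,0],60],[[0,0,0],[0,0,0],20],[[0,0,0],[0,0,0],0]]}}

```text
clock: 18.72
tcp_pos: [603.3, 121.1, 33.6]
orientation: [-0.0, 0.652, 0.758, -0.0]
contact_force: [1.0, -0.8, 0.3]
gripper_width: 70.5
gripper_force: 0.0
```

Emit:
{"name": "send_rows", "arguments": {"moves": [[[0,0,0],[0,0,0],0],[[0,0,0],[0,0,0],0],[[0,0,0],[0,0,0],0],[[0,0,0],[0,0,0],0],[[0,0,0],[0,0,-8],0]]}}

```text
clock: 19.13
tcp_pos: [602.0, 121.1, 40.6]
orientation: [-0.001, 0.652, 0.758, -0.001]
contact_force: [-0.4, -0.5, -0.1]
gripper_width: 92.6
gripper_force: 0.0
```

Emit:
{"name": "send_rows", "arguments": {"moves": [[[0,0,0],[0,0,-20],0],[[0,0,0],[0,0,-30],0],[[0,0,0],[0,0,-35],0],[[0,0,0],[0,0,-35],0],[[0,0,0],[0,0,-20],0]]}}

```text
clock: 19.55
tcp_pos: [604.8, 121.2, 186.9]
orientation: [0.002, 0.652, 0.758, 0.002]
contact_force: [1.8, -0.8, 0.7]
gripper_width: 93.1
gripper_force: 0.0
```

Emit:
{"name": "send_rows", "arguments": {"moves": [[[0,0,0],[0,-30,0],0],[[0,0,0],[0,-35,0],0],[[0,0,0],[0,-35,0],0],[[0,0,0],[0,-30,0],0],[[0,0,0],[0,0,0],0]]}}

```text
clock: 19.97
tcp_pos: [468.7, 101.7, 182.0]
orientation: [-0.002, 0.652, 0.758, -0.002]
contact_force: [-0.6, 0.5, -0.3]
gripper_width: 92.8
gripper_force: 0.0
```

```bash
python3 -c "
from h import *
p,d=imaging.read_camera('scene')
for o in caps('scene',p,d):
  if o[4][1]<500 and o[4][2]>80: print(*o)
cv2.imwrite('pics/s6.png',p[:,:,::-1])
"
```

```text
orange [418. 161.] [565.4 323. ] 17.2 [567.9 321.9  89.3]
orange [212. 270.] [ 518.2 -304.7] 18.1 [ 518.8 -306.3   89.2]
blue [402. 130.] [428.1 413.2] 18.0 [428.9 411.5  85.7]
blue [396. 152.] [495.4 309.6] 17.2 [497.  308.6  89.3]
blue [353. 160.] [441.2 194.6] 15.7 [442.4 193.2  85.3]
blue [377. 199.] [606.3 122.3] 16.7 [606.  121.9  89.2]
blue [362. 213.] [614.   57.6] 17.3 [615.2  56.9  89.5]
blue [343. 228.] [623.2 -12. ] 15.9 [623.6 -13.2  89.5]
blue [323. 244.] [631.2 -79.9] 16.9 [631.8 -80.7  89.3]
```

View pics/s6.png

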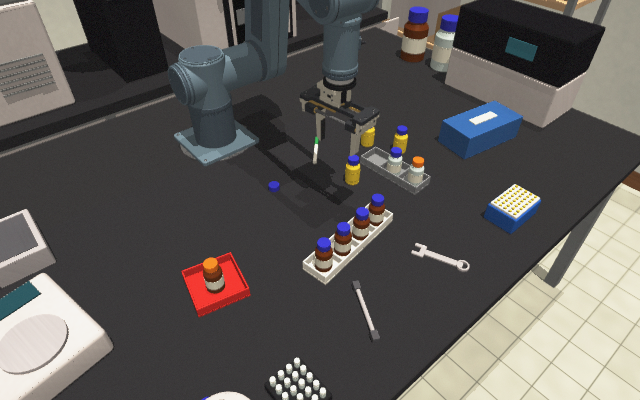

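The kit tray now holds four blue-capped amber bottles, the new one at (377,199). The orange-capped one stands in the red tray at (212,270). Both cap tops are at 89 mm and the other visible bottles haven't moved.

```bash
python3 -c "
from workcell import job
print(job.finish_job())"
```

```text
the job is handed in; nothing more can be done
None
```

Job handed in at about 20 s of the 61 s allowed: the orange-capped bottle stands upright in the red returns tray, and the amber, blue-capped spare stands upright in the freed place of the white tray.

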